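# Lay two lab boxes back on their bases

### The arm

A 6-joint arm with a two-finger parallel gripper is mounted at the origin on a cart in front of the work surface, level with it; the furniture and walls round the work are solid. World frame = base frame: x ahead of the robot, y to its left, z up, the work surface at z = 0. Lengths are in m, angles in degrees, forces in N, time in s.
With the tool pointing down it reaches from about 0.35 to 0.875 m from the base axis. Payload 4.2 kg.
Tool frame: the origin (TCP) lies on the centre line of the jaws, within the pads' length; the fingertips stand tip_reach ahead of it and the grasp point (between the pads) is the TCP (tip_reach is the distance from the TCP to the fingertips, in m); z points along the fingers, y is the line along which they close (so a half turn about z gives the same grasp; the last joint's range is limited). The gripper opens to 87 mm and grips with 3 to 60 N. Pads are 19 mm wide; open, the fingers measure 117 mm over their backs; the gripper's body (75 mm by 190 mm) begins 51 mm behind the grasp point.
Start: joints at [84.087, 22.042, 0.453, 0, -68.411, -14.817], TCP at [0.221, 0.585, 0.242] pointing down, gripper open.
Joint ranges: [-179.83, 179.83], [-69.29, 118.12], [-61.27, 80.66], [-181.25, 117.63], [-171.15, -9.14], [-177.46, 177.46]. Speed limits (degrees/s): [159.86, 159.86, 180, 180, 180, 180].

### API

Orientations are given as a 3x3 rotation matrix whose columns are the frame's x, y, z axes.
In Python, from station import sense, capture, finish_job, tip_reach gives the robot as it stands.
- The arm moves only by the tool arm_command, never from a script. Its argument "deltas" is a list of rows, each a list of 7 numbers: the turn, a rotation vector about the tool's x, y, z in rad, then the shift along the tool's x, y, z in cm, then the closure, from -1 (fully open) to 1 (shut), so that 0 is half open. In form: [[rx, ry, rz, dx, dy, dz, hand], ...]. A call has 1 to 8 rows; each row is the pose to reach, as a shift and turn from the pose commanded when the call began, along the tool's axes at that moment; what a row does not reach only later rows make up. A row lasts 1/12 s, in which the tool goes at most 41.7 mm and 7.16 degrees, less where a joint would pass 70% of its speed; a pose out of reach is approached as far as the arm can. A call with a gripper value outside its range is refused whole. The fingers move at their own pace and stop on an object; the grip force is fixed at half the most. Time passes only in rows, so rows that repeat a pose let the fingers close. It gives the time, the measured TCP pose, the force, the opening and the grip force at its end, in the units of the state.
- sense(): the state, without advancing time (a new reading comes with each control period).
- capture(name): name is "scene" or "top" or "wrist"; returns a dict with "pixels" (480x640x3 uint8, blue, green, red), "fovy" (degrees; the focal length in pixels is half the picture's height over the tangent of half this angle, whatever the lens; pixels are square), "cx", "cy" (the principal point, pixels), "rvec" (rotation vector, rad) and "tvec" (3), from world to camera coordinates, as OpenCV has them. Camera axes: x right, y down, z forward; pixel columns grow to the right and rows downward; lengths in m; the calibration is good to about 2 mm. The wrist camera is an equidistant fisheye: a pixel r from the principal point sees the ray r / f radians off the axis. A picture is of the moment at which its call begins. There is no depth.
- finish_job(): hands the job in; it is judged then, once.
The state is a dict: "time_s": time; "joints": joint angles; "joint_velocities": joint speeds; "effort": joint torques, N m; "tcp_pos": TCP position; "ee_rot": TCP orientation; "wrist_force": force on the tool from outside, world axes, zero at the start; "moment": the same for the moment, N m; "gripper_width": opening from 0.0 (shut) to 1.0 (fully open); "gripper_force": force on a finger pad.
Only numpy, scipy, OpenCV 4.12 (cv2) and the standard library are available. Lean on these libraries where they do the work, as an engineer would, in place of code of your own. Each camera call takes 0.05 s, during which the arm holds its last target. There are 200 camera calls.

### The job

The flat square freezer box and the pipette tip box have been left standing on edge on the worktop. Push each one over with the fingers, without gripping or lifting it, so that it lies flat on its base with its lid up, close to where it stood. Never let either box topple onto its lid, and do not knock the two small bottles or the timer.

Things in the scene. Friction and masses are not known exactly. Their poses are not given: they have to be found in the camera images.
- freezer_box: flat square card freezer box, 103x103x50 mm, 0.2 kg, loose; white base, blue lid (fixed shut, 3 mm prouder). Origin: centre of underside; z axis out through the lid. Starts standing on a narrow side, 105 mm tall, lid facing roughly left, leaning 6 deg to its base side. Pushed high on the lid face against z it tips over its lower edge, and past a tilt of 30 deg falls onto its base
- freezer_box_mid (a point): centre of the freezer box's volume, 25 mm along its z axis from its origin; about 52 mm above the worktop while it stands on edge, 25 mm when it lies on its base
- tip_box: pipette tip box, blue base, clear lid fixed shut; 88x122x72 mm (x,y,z), 0.16 kg, loose. Origin: centre of underside, sides at x -40..44, y -61..61; z axis out through the lid, whose top is at z 72. Starts standing on one end, 122 mm tall on a foot 72 mm thick, lid facing roughly right. Pushed high on the lid top against z it tips over its lower edge, and past 31 deg falls onto its base
- tip_box_mid (a point): centre of the tip box's volume, 36 mm along its z axis from its origin; 61 mm above the worktop while it stands on end, 36 mm when it lies on its base
- bottle_mid: small white reagent bottle standing behind the work near its middle, 52 mm in diameter, 106 mm tall; bystander, loose. Origin: centre of the underside, z up
- bottle_right: small white reagent bottle standing to the right of the work, 52 mm in diameter, 106 mm tall; bystander, loose. Origin: centre of the underside, z up
- timer: white bench timer lying to the right of the right-hand bottle, 59 x 68 x 24 mm; bystander, loose. Origin: centre of the underside, z up
Things that resemble listed ones, but are neither listed nor needed, are in the scene too. What is shaped like the freezer_box but green is not meant.

How it is judged:
By the outcome, as a careful person would: the job done as asked, in the order asked, and still so for the second after the job is handed in, with the robot touching nothing.
It also fails if it takes over 53 s, if anything falls off the work surface, if the arm or the gripper's body presses on something with over 40 N, if the wrist force passes 120 N, or if a joint passes its speed limit or range.

## Working session

There is one attempt and no reset: what is moved stays moved. The work goes in short steps, Python scripts to look and compute and a tool call to move; the robot and the scene stay as the last step left them, time stands still between calls to the robot, and variables do not carry over. Pictures are saved under pics/ and viewed, at most 10 in all, crops included, and the job is handed in when it is done.

Besides the shell and the picture viewer there is one more tool, called after "Request:" as name(argument=value, ...), one argument or row to a line, values as JSON. arm_command: Moves the arm, as the interface text tells. Its arguments: {"type":"object","properties":{"deltas":{"type":"array"}},"required":["deltas"]}

```bash
mkdir -p pics
cat > h.py <<'E'
import numpy as np, cv2
from station import sense, capture, finish_job, tip_reach
def ray(c,u,v):
    f=240/np.tan(np.radians(c["fovy"])/2); R=cv2.Rodrigues(np.array(c["rvec"],float))[0]; t=np.array(c["tvec"],float).ravel()
    return -R.T@t, R.T@np.array([(u-c["cx"])/f,(v-c["cy"])/f,1.])
def onz(c,u,v,z):
    o,d=ray(c,u,v); return o+d*(z-o[2])/d[2]
def proj(c,P):
    f=240/np.tan(np.radians(c["fovy"])/2); R=cv2.Rodrigues(np.array(c["rvec"],float))[0]
    q=R@np.array(P,float)+np.array(c["tvec"],float).ravel(); return np.array([c["cx"]+f*q[0]/q[2],c["cy"]+f*q[1]/q[2]])
E
python3 - <<'E'
from h import *
import pickle
for n in("scene","top"):
    c=capture(n); cv2.imwrite(f"pics/{n}0.png",c["pixels"]); pickle.dump(c,open(n+"0.pkl","wb"))
    print(n,c["fovy"],ray(c,320,240))
s=sense();print(tip_reach,s["time_s"],s["tcp_pos"],s["ee_rot"],s["gripper_width"],s["wrist_force"])
E
```

```text
scene 46.182495314435016 (array([-0.5797005 , -0.57933577,  1.01023286]), array([ 0.68347524,  0.42462137, -0.5939361 ]))
top 55.82275299111575 (array([0.32914753, 0.07328552, 1.45401129]), array([ 0.12175751, -0.01773358, -0.99254073]))
0.019 0.1 [0.22105059 0.5840727  0.24056866] [[ 9.35195803e-01 -3.54130571e-01 -5.89951619e-04]
 [-3.54131041e-01 -9.35193881e-01 -1.89999885e-03]
 [ 1.21128532e-04  1.98579113e-03 -9.99998021e-01]] 0.9980662497640423 [0.75389934 0.71385775 1.04774345]
```

View pics/scene0.png

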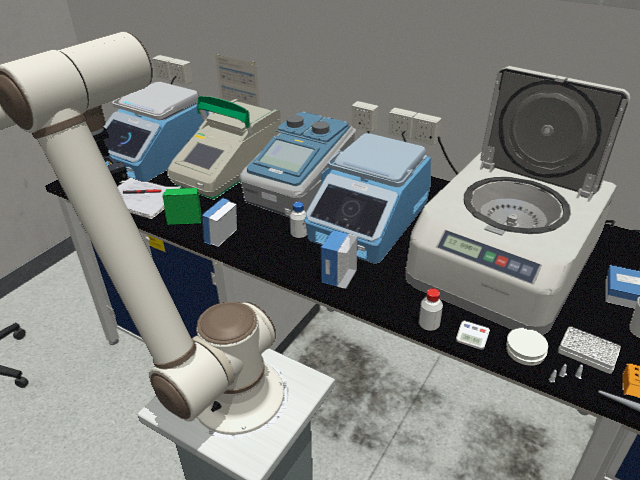

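View pics/top0.png

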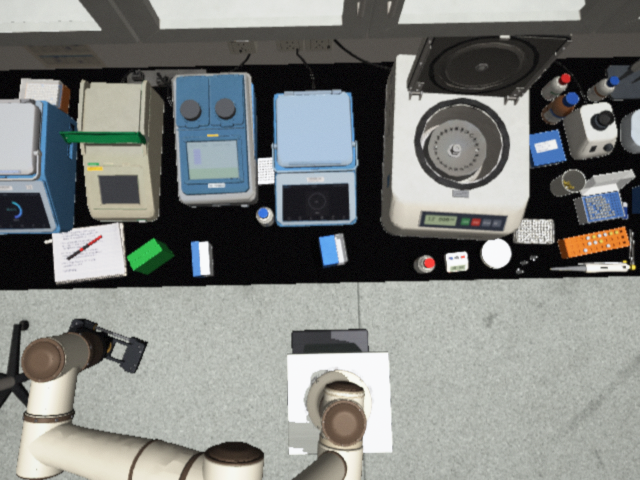

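The top view shows two blue/white upright boxes, at (202,258) and (333,250). The green box at (150,256) is the decoy. The bottles are at (265,215) and (424,264), and the timer is at (456,262). I'll check both boxes in one close crop.

Run:
```python
from h import *
import pickle
s=pickle.load(open("scene0.pkl","rb"));t=pickle.load(open("top0.pkl","rb"))
S=s["pixels"];T=t["pixels"]
z=lambda I,u,v:cv2.resize(I[v-38:v+37,u-50:u+50],(400,300),interpolation=cv2.INTER_CUBIC)
cv2.imwrite("pics/crop.png",np.vstack([np.hstack([z(S,220,222),z(S,338,260)]),np.hstack([z(T,202,258),z(T,333,250)])]))
```

```text
(no output)
```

View pics/crop.png

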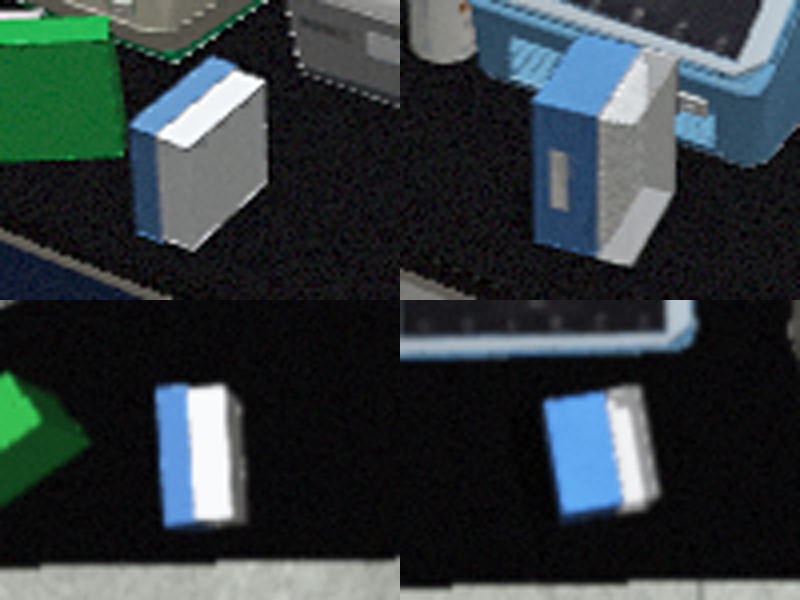

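Left box (202,258): thin, blue lid facing left, grey-white base facing right, so it is the freezer box. The box at (333,250) has a blue base on the left and a clear lid on the right, so it is the tip box.

Run:
```python
from h import *
import pickle
t=pickle.load(open("top0.pkl","rb"))
for n,z,ps in(("fz",.105,[(191.2,241.5),(192.8,276.7),(208,241.5),(210,275.5)]),("tip",.122,[(318.8,237.8),(323,267.2),(334.2,235),(338,265)]),
 ("bm,br",.106,[(265,213),(424,262)]),("timer",.024,[(456,262)]),("edge",0,[(202,287),(333,282)]),("dev",.06,[(275,224),(355,226)]),("green",.1,[(173,256)])):
    for p in ps: print(n,onz(t,*p,z).round(3))
```

```text
fz [0.499 0.436 0.105]
fz [0.393 0.43  0.105]
fz [0.498 0.385 0.105]
fz [0.396 0.378 0.105]
tip [0.499 0.053 0.122]
tip [0.412 0.043 0.122]
tip [0.507 0.007 0.122]
tip [ 0.417 -0.002  0.122]
bm,br [0.58  0.213 0.106]
bm,br [ 0.422 -0.259  0.106]
timer [ 0.425 -0.38   0.024]
edge [0.365 0.427 0.   ]
edge [0.371 0.009 0.   ]
dev [0.553 0.187 0.06 ]
dev [ 0.542 -0.062  0.06 ]
green [0.457 0.491 0.1  ]
```

```bash
cat >> h.py <<'E'
from scipy.spatial.transform import Rotation as Ro
def go(p,yaw=None):
    """delta to TCP p, tool down with tool x at yaw deg"""
    s=sense(); R=np.array(s["ee_rot"]); d=R.T@(np.array(p)-s["tcp_pos"])*100
    a=np.radians(yaw); x=np.array([np.cos(a),np.sin(a),0]); z=np.array([0,0,-1.]); Rt=np.c_[x,np.cross(z,x),z]
    print("rot",Ro.from_matrix(R.T@Rt).as_rotvec().round(3),"cm",d.round(2))
E
python3 - <<'E'
from h import *
go([.448,.463,.24],-86.7)
E
```

```text
rot [ 2.000e-03 -1.000e-03  1.151e+00] cm [25.51  3.29  0.07]
```

Request:
arm_command(
  deltas=[
    [0,0,0.125,3,0.4,0,0],
    [0,0,0.25,6,0.8,0,0],
    [0,0,0.375,9,1.2,0,0],
    [0,0,0.5,12,1.6,0,0],
    [0,0,0.625,15,2,0,0],
    [0,0,0.75,18,2.4,0,0],
    [0,0,0.87,21,2.8,0,0],
    [0,0,0.99,24,3.1,0,0],
  ],
)

```text
time_s: 0.77
tcp_pos: [0.4356, 0.4694, 0.241]
ee_rot: [[0.211, -0.977, -0.001], [-0.977, -0.211, -0.001], [0.001, 0.001, -1.0]]
wrist_force: [-0.0, 0.6, -0.2]
gripper_width: 0.526
gripper_force: 0.0
```

Run:
```python
from h import *
go([.448,.463,.24],-86.7);go([.448,.463,.109],-86.7)
```

```text
rot [ 0.001 -0.001  0.155] cm [ 0.89 -1.08  0.1 ]
rot [ 0.001 -0.001  0.155] cm [ 0.88 -1.09 13.2 ]
```

Request:
arm_command(
  deltas=[
    [0,0,0.11,0.9,-1.1,0,0],
    [0,0,0.155,0.9,-1.1,0,0],
    [0,0,0.155,0.9,-1.1,3,0],
    [0,0,0.155,0.9,-1.1,6,0],
    [0,0,0.155,0.9,-1.1,9,0],
    [0,0,0.155,0.9,-1.1,11.5,0],
    [0,0,0.155,0.9,-1.1,13.2,0],
    [0,0,0.155,0.9,-1.1,13.2,0],
  ],
)

```text
time_s: 1.43
tcp_pos: [0.4454, 0.4615, 0.1042]
ee_rot: [[0.063, -0.998, -0.006], [-0.998, -0.063, -0.008], [0.008, 0.007, -1.0]]
wrist_force: [-0.9, -0.2, -0.1]
gripper_width: 0.503
gripper_force: 0.0
```

Run:
```python
from h import *
s=sense();print(s["tcp_pos"],s["wrist_force"])
c=capture("top")["pixels"];w=capture("scene")["pixels"]
z=lambda I,u,v:cv2.resize(I[v-50:v+50,u-66:u+67],(399,300),interpolation=cv2.INTER_CUBIC)
cv2.imwrite("pics/p1.png",np.hstack([z(c,202,250),z(w,220,222)]))
```

```text
[0.44542607 0.46150474 0.10423823] [-0.85419925 -0.23236404 -0.1206412 ]
```

View pics/p1.png

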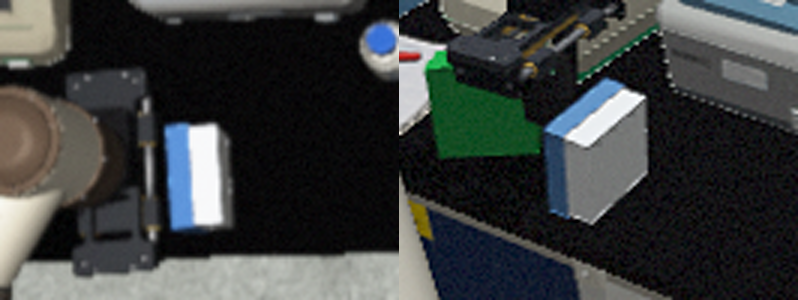

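The gripper stands left of the lid face, clear of the green box, and the freezer box is untouched. Next, the push along tool x.

Request:
arm_command(
  deltas=[
    [0,0,0,0.8,0,0,0],
    [0,0,0,1.6,0,0,0],
    [0,0,0,2.3,0,0,0],
    [0,0,0,3.0,0,0,0],
    [0,0,0,3.7,0,0,0],
    [0,0,0,4.4,0,0,0],
    [0,0,0,5.1,0,0,0],
    [0,0,0,5.6,0,0,0],
  ],
)

```text
time_s: 2.2
tcp_pos: [0.4508, 0.4069, 0.1094]
ee_rot: [[0.063, -0.998, -0.001], [-0.998, -0.063, -0.001], [0.001, 0.001, -1.0]]
wrist_force: [0.2, 0.4, -0.1]
gripper_width: 0.501
gripper_force: 0.0
```

Run:
```python
from h import *
c=capture("top")["pixels"];w=capture("scene")["pixels"]
z=lambda I,u,v:cv2.resize(I[v-50:v+50,u-66:u+67],(399,300),interpolation=cv2.INTER_CUBIC)
cv2.imwrite("pics/p2.png",np.hstack([z(c,220,250),z(w,235,222)]))
```

```text
(no output)
```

View pics/p2.png

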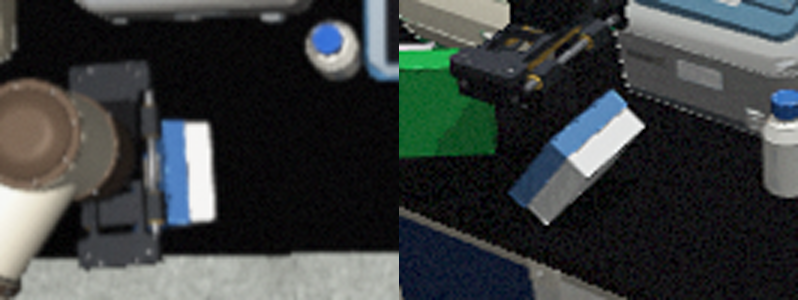

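The box is tipping properly, now at around 30°. I'll keep pushing gently.

Request:
arm_command(
  deltas=[
    [0,0,0,0.6,0,0,0],
    [0,0,0,1.2,0,0,0],
    [0,0,0,1.8,0,0,0],
    [0,0,0,2.4,0,0,0],
    [0,0,0,2.7,0,0,0],
    [0,0,0,2.7,0,0,0],
    [0,0,0,2.7,0,0,0],
    [0,0,0,2.7,0,0,0],
  ],
)

```text
time_s: 2.97
tcp_pos: [0.4528, 0.3816, 0.1097]
ee_rot: [[0.064, -0.998, 0.0], [-0.998, -0.064, 0.0], [-0.0, -0.0, -1.0]]
wrist_force: [1.2, -0.4, 0.3]
gripper_width: 0.501
gripper_force: 0.0
```

Run:
```python
from h import *
c=capture("top")["pixels"];w=capture("scene")["pixels"]
z=lambda I,u,v:cv2.resize(I[v-50:v+50,u-66:u+67],(399,300),interpolation=cv2.INTER_CUBIC)
cv2.imwrite("pics/p3.png",np.hstack([z(c,230,250),z(w,245,222)]))
```

```text
(no output)
```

View pics/p3.png

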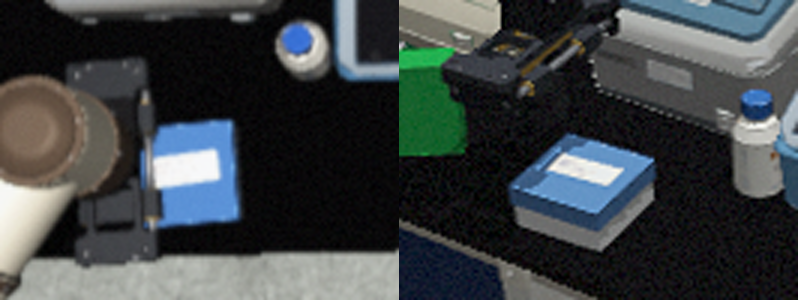

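The freezer box lies flat with its lid up. Next I raise the arm and cross to the right of the tip box.

Run:
```python
from h import *
go([.460,-.053,.24],-83.5)
```

```text
rot [-0.     0.    -0.049] cm [ 43.42   2.06 -13.05]
```

Request:
arm_command(
  deltas=[
    [0,0,0,0,0,-3.5,0],
    [0,0,0,0,0,-7,0],
    [0,0,0,0,0,-10.5,0],
    [0,0,0,2,0,-13,0],
    [0,0,-0.01,5,0.2,-13,0],
    [0,0,-0.02,8.5,0.4,-13,0],
    [0,0,-0.03,12,0.6,-13,0],
    [0,0,-0.04,15.5,0.8,-13,0],
  ],
)

```text
time_s: 3.73
tcp_pos: [0.4542, 0.225, 0.2398]
ee_rot: [[0.105, -0.994, 0.0], [-0.994, -0.105, 0.0], [-0.0, -0.0, -1.0]]
wrist_force: [0.3, -0.1, 0.7]
gripper_width: 0.503
gripper_force: 0.0
```

Request:
arm_command(
  deltas=[
    [0,0,0,3.5,0.2,0,0],
    [0,0,0,7,0.4,0,0],
    [0,0,0,10.5,0.6,0,0],
    [0,0,0,14,0.8,0,0],
    [0,0,0,17.5,1,0,0],
    [0,0,0,21,1.2,0,0],
    [0,0,0,24.5,1.2,0,0],
    [0,0,0,27,1.2,0,0],
  ],
)

```text
time_s: 4.4
tcp_pos: [0.4705, -0.0457, 0.2398]
ee_rot: [[0.103, -0.995, 0.0], [-0.995, -0.103, -0.0], [0.0, -0.0, -1.0]]
wrist_force: [0.9, -0.6, 0.0]
gripper_width: 0.502
gripper_force: 0.0
```

Run:
```python
from h import *
go([.460,-.055,.122],-83.5)
```

```text
rot [-0.   -0.   -0.01] cm [ 0.81  1.14 11.78]
```

Request:
arm_command(
  deltas=[
    [0,0,-0.01,0.8,1.1,0,0],
    [0,0,-0.01,0.8,1.1,0,0],
    [0,0,-0.01,0.8,1.1,3,0],
    [0,0,-0.01,0.8,1.1,6,0],
    [0,0,-0.01,0.8,1.1,9,0],
    [0,0,-0.01,0.8,1.1,11.2,0],
    [0,0,-0.01,0.8,1.1,11.8,0],
    [0,0,-0.01,0.8,1.1,11.8,0],
  ],
)

```text
time_s: 5.07
tcp_pos: [0.4597, -0.0521, 0.1203]
ee_rot: [[0.115, -0.993, -0.004], [-0.993, -0.115, -0.001], [0.0, 0.004, -1.0]]
wrist_force: [0.0, 0.3, 0.9]
gripper_width: 0.499
gripper_force: 0.0
```

Run:
```python
from h import *
c=capture("top")["pixels"];w=capture("scene")["pixels"]
z=lambda I,u,v:cv2.resize(I[v-50:v+50,u-66:u+67],(399,300),interpolation=cv2.INTER_CUBIC)
cv2.imwrite("pics/q1.png",np.hstack([z(c,333,240),z(w,350,250)]))
```

```text
(no output)
```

View pics/q1.png

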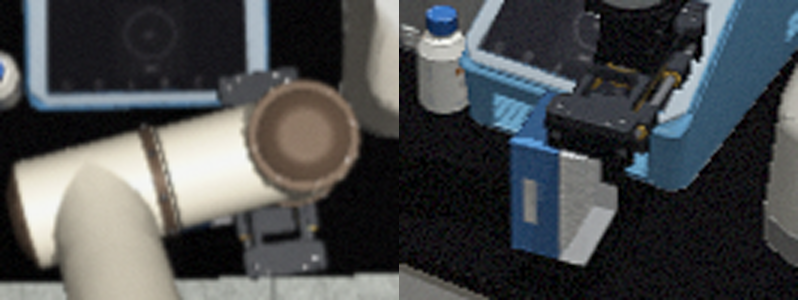

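The fingers stand just right of the lid face with no contact, and the body clears the shaker. Next I push along −tool x.

Request:
arm_command(
  deltas=[
    [0,0,0,-0.8,0,0,0],
    [0,0,0,-1.6,0,0,0],
    [0,0,0,-2.3,0,0,0],
    [0,0,0,-3.0,0,0,0],
    [0,0,0,-3.7,0,0,0],
    [0,0,0,-4.4,0,0,0],
    [0,0,0,-5.1,0,0,0],
    [0,0,0,-5.6,0,0,0],
  ],
)

```text
time_s: 5.83
tcp_pos: [0.4541, 0.0039, 0.1215]
ee_rot: [[0.114, -0.993, 0.0], [-0.993, -0.114, 0.0], [-0.0, -0.0, -1.0]]
wrist_force: [-0.8, -0.8, 0.0]
gripper_width: 0.498
gripper_force: 0.5
```

Run:
```python
from h import *
c=capture("top")["pixels"];w=capture("scene")["pixels"]
z=lambda I,u,v:cv2.resize(I[v-50:v+50,u-66:u+67],(399,300),interpolation=cv2.INTER_CUBIC)
cv2.imwrite("pics/q2.png",np.hstack([z(c,320,240),z(w,340,250)]))
```

```text
(no output)
```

View pics/q2.png

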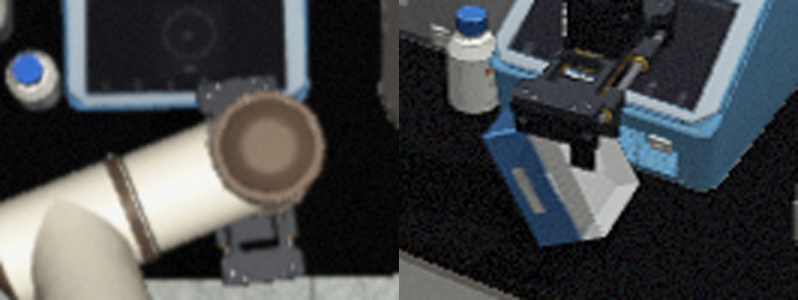

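It is tipping (about 25°) without sliding. I'll carry on past the tipping point.

Request:
arm_command(
  deltas=[
    [0,0,0,-0.6,0,0,0],
    [0,0,0,-1.2,0,0,0],
    [0,0,0,-1.8,0,0,0],
    [0,0,0,-2.4,0,0,0],
    [0,0,0,-2.8,0,0,0],
    [0,0,0,-2.8,0,0,0],
    [0,0,0,-2.8,0,0,0],
    [0,0,0,-2.8,0,0,0],
  ],
)

```text
time_s: 6.6
tcp_pos: [0.451, 0.0307, 0.1215]
ee_rot: [[0.114, -0.993, -0.0], [-0.993, -0.114, -0.0], [0.0, 0.0, -1.0]]
wrist_force: [0.3, -0.2, 0.1]
gripper_width: 0.502
gripper_force: 0.0
```

Request:
arm_command(
  deltas=[
    [0,0,0,0,0,-3,0],
    [0,0,0,0,0,-6,0],
    [0,0,0,0,0,-9,0],
    [0,0,0,2,0,-11,0],
    [0,0,0,4,0,-11,0],
    [0,0,0,6,0,-11,0],
    [0,0,0,8,0,-11,0],
    [0,0,0,8,0,-11,0],
  ],
)

```text
time_s: 7.27
tcp_pos: [0.46, -0.051, 0.2316]
ee_rot: [[0.11, -0.994, -0.0], [-0.994, -0.11, -0.0], [0.0, 0.0, -1.0]]
wrist_force: [0.2, 0.0, 0.2]
gripper_width: 0.504
gripper_force: 0.0
```

Run:
```python
from h import *
cv2.imwrite("pics/q3.png",capture("scene")["pixels"][150:390,150:550].repeat(2,0).repeat(2,1))
```

```text
(no output)
```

View pics/q3.png

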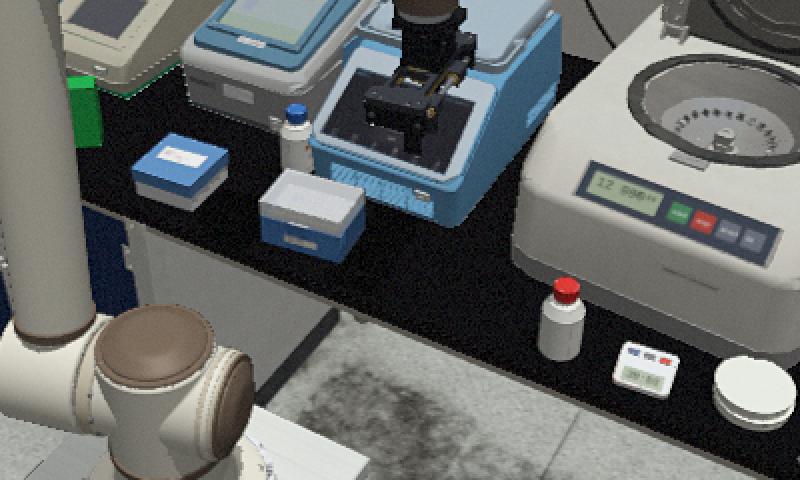

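Both boxes lie flat with their lids up: the freezer box at crop (180,170), the tip box at (312,215). The bottles and timer haven't moved, and the arm is clear of everything.

```bash
python3 -c "
from h import *
print(finish_job())"
```

```text
the job is handed in; nothing more can be done
None
```

The freezer box and the tip box were both pushed over onto their bases, lids up and close to where they stood; the two bottles and the timer were not touched, and the job was handed in at about 7 s.

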